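# Free a vial rack: loosen the knurled lock wheel and swing the bar aside

## Task

The sample vials in the steel rack are held down by a flat bar under a large knurled lock wheel. Roll a fingertip round the wheel's rim, without straddling or gripping it, to loosen it counterclockwise (seen from above) by two full turns, stopping well short of three; only then push the bar by its upright pin with a fingertip, without gripping the pin, horizontally away from under the wheel about a quarter turn until it comes to its stop. Leave the vials, the loose cap on the rack and everything else on the bench where they are, and finish clear of it all.

Things in the scene. Friction and masses are not known exactly. Their poses are not given: they have to be found in the camera images.
- rack: Stainless sheet-steel vial rack, fixed: 110 mm (its x) by 306 mm (its y), 85 mm high; origin at the centre of its underside, +x side away from the robot (within 20 deg). Holes in one row at x = 0, y = -55, -15, 25, 65 mm; three hold capped 26 mm vials, tops 105 mm above the bench. Wheel axis (vertical) at rack (0, -100) mm, bar pivot (vertical) at rack (0, 120) mm.
- wheel_top (a point): Centre of the top face of the lock wheel, on its axis, 146 mm above the bench. Plain aluminium disc, 90 mm diameter over its knurls (40 upright ribs, 2 mm proud), rim 20 mm tall, on a 28 mm neck; hub and 10 mm stud rise 16 mm above the face. Below the rim are 12 mm of free space down to the bar. One dark radial line on the face shows its angle.
- wheel (a joint): Angle of the lock wheel, rad, growing counterclockwise from above (loosening). 0 is tight (a stop); starts at 0 to 0.6. Two turns add 12.57; after three it would come off its stud. A fingertip pressed sideways on the rim (5 to 15 N) and moved along it turns it by friction; it needs 0.04 N m, stays where left and does not rise.
- pin (a point): Centre of the top of the bar's upright steel pin: 20 mm diameter, 36 mm tall, its top 150 mm above the bench and its foot on the bar (114 mm). It stands on the bar 85 mm from the pivot, and 135 mm from the wheel's axis at the start. About 1.5 N of sideways push moves it.
- bar (a joint): Swing of the flat steel hold-down bar (24 mm wide, 6 mm thick, 250 mm long, 108 to 114 mm above the bench), rad. 0: along the rack over the vials, slotted end under the wheel. Grows counterclockwise from above about its pivot, pin and free end moving to the rack's +x side (away from the robot), to a stop at 1.6, square to the rack. It stays where left.
- vial0: Closed glass vial, 26 mm diameter, 93 mm tall, in the rack's hole at y = -55 mm; origin at the centre of its underside. Leave alone.
- vial1: The same, in the hole at y = 25 mm. Leave alone.
- vial2: The same, in the hole at y = 65 mm. Leave alone.
- cap: Loose white vial cap, 25 mm diameter, 14 mm tall, lying on the rack's top beside the bar; origin at its underside. Leave alone.
- beaker: Glass beaker 68 mm wide, 85 mm tall on the bench; origin at its underside. Leave alone.
- jar: Amber jar 60 mm wide, 75 mm tall on the bench; origin at its underside. Leave alone.
- collar: Plain steel ring 44 mm wide, 18 mm tall on the bench; origin at its underside. Leave alone.
- spatula: Steel spatula 190 mm long lying on the bench; origin about its middle. Leave alone.

How it is judged (in metres and radians):
On the way, in this order (a step that is already met when the one before it is completed fails the run):
1. the lock wheel has been turned counterclockwise by two full turns (value of joint wheel above 11.8 rad), for 0.2 s.
2. the bar has been swung aside (value of joint bar above 1.2 rad), for 0.2 s.
At the end, for the whole second after the job is handed in: The wheel stands two turns loosened (joint between 11.8 and 18.5 rad) and still, the bar is swung out by more than 1.2 rad and still, the vials stand upright in their holes (within 15 mm and 0.2 rad), the cap is within 15 mm and the other things within 25 mm of where they were (value of joint wheel between 11.8 and 18.5 rad and value of joint bar above 1.2 rad and velocity of joint wheel between -0.1 and 0.1 rad/s and velocity of joint bar between -0.1 and 0.1 rad/s and angle between each of vial0, vial1, vial2's own z axis and vertical below 0.2 rad and distance of each of vial0, vial1, vial2, cap from where it was at the start of the episode below 0.015 m and distance of each of beaker, jar, collar, spatula from where it was at the start of the episode below 0.025 m); the robot touches nothing.
It fails at once if the bar is forced (moved over 0.15 rad) while the wheel is still tight (below 11.8 rad) (value of joint bar above 0.15 rad and value of joint wheel below 11.8 rad).
It fails at once if the wheel is unscrewed nearly three turns (value of joint wheel above 18.5 rad).
It fails at once if the gripper straddles the wheel to grip it (grasp point within 25 mm of its axis and less than 10 mm above its top face) (horizontal distance between the grasp point and wheel_top below 0.025 m and z of the grasp point in the frame of wheel_top below 0.01 m).
It fails at once if the fingers grip the pin (grasp point within 11 mm of its axis and less than 5 mm above its top) (horizontal distance between the grasp point and pin below 0.011 m and z of the grasp point in the frame of pin below 0.005 m).
It fails at once if a vial or the cap is lifted or displaced by over 15 mm, or another loose thing by over 25 mm (distance of any of vial0, vial1, vial2, cap from where it was at the start of the episode above 0.015 m or distance of any of beaker, jar, collar, spatula from where it was at the start of the episode above 0.025 m).
It also fails if it takes over 72 s, if anything falls off the work surface, if the arm or the gripper's body presses on something with over 40 N, if the wrist force passes 120 N, or if a joint passes its speed limit or range.

## Robot

A 6-joint arm with a two-finger parallel gripper is mounted at the origin on the work surface. World frame = base frame: x ahead of the robot, y to its left, z up, the work surface at z = 0. Lengths are in mm, angles in rad, forces in N, time in s.
With the tool pointing down it reaches from about 275 to 750 mm from the base axis. Payload 10.2 kg.
Tool frame: the origin (TCP) lies midway between the tips of the shut fingers; the grasp point (between the pads) lies 19 mm behind it; z points along the fingers, y is the line along which they close (so a half turn about z gives the same grasp; the last joint's range is limited). The gripper opens to 85 mm and grips with 20 to 120 N. Pads are 22 mm wide; open, the fingers measure 114 mm over their backs; the gripper's body (76 mm by 85 mm) begins 54 mm behind the grasp point. The pads swing forward as they close: fully open they stand 13 mm farther back than shut.
Start: joints at [0.932, 0.313, 1.498, -0, 1.331, -0.223], TCP at [212.072, 480.267, 231.294] pointing down, gripper open.
Joint ranges: [-2.94, 2.94], [-0.97, 2.17], [0.19, 2.56], [-1.23, 4.37], [0.02, 3.11], [-2.88, 2.88]. Speed limits (rad/s): [2.39, 2.39, 3.01, 3.14, 3.14, 3.14].

## Interface

Orientations are given as a unit quaternion [w, x, y, z].
In Python, from rig import ctrl gives the robot as it stands.
- The arm moves only by the tool send_rows, never from a script. Its argument "targets" is a list of rows, each an object with "offset": the shift along the world's x, y, z in cm, a list of three; "spin": the turn about the world's z in rad. A call has 1 to 8 rows; each row is the pose to reach, as a shift and turn from the pose commanded when the call began; what a row does not reach only later rows make up. A row lasts 1/12 s, in which the tool goes at most 41.7 mm and 7.16 degrees, less where a joint would pass 70% of its speed; a pose out of reach is approached as far as the arm can. A call with a gripper value outside its range is refused whole. "grip" is the opening, from 0 (shut) to 1 (fully open), set as the call begins (left out, the last holds). The fingers move at their own pace and stop on an object; "squeeze" is the grip in N (left out, the last holds). Time passes only in rows, so rows that repeat a pose let the fingers close. It gives the time, the measured TCP pose, the force, the opening and the grip force at its end, in the units of the state.
- ctrl.sense(): the state, without advancing time (a new reading comes with each control period).
- ctrl.capture(name): name is "scene" or "side" or "wrist"; returns (picture, depth): 480x640x3 uint8, red, green, blue; 480x640 float32, mm along the optical axis (not along the pixel's ray), 0 where there is no reading.
- ctrl.calibration(name): a dict with "fx", "fy", "cx", "cy" (pixels), "view" (4x4, takes a point from world to camera coordinates); the wrist camera has in their place "mount" (4x4, takes a point from camera to tool coordinates, whose origin is the TCP and whose axes are the flange's). Camera axes: x right, y down, z forward; pixel columns grow to the right and rows downward; lengths in mm; the calibration is good to about 2 mm. A picture is of the moment at which its call begins: read the wrist's pose just before it. calibration takes no time and is no camera call.
- ctrl.finish_job(): hands the job in; it is judged then, once.
Trained networks look in the newest picture that a camera, given by its name, has taken for a name from the list of things; names that differ only in an ending like _2 or _b are one class to them, and where a whole thing is asked for, a point or a joint stands for the part that bears it (a point fixed in the world has none). Each returns a list of dicts, best first, with "conf" (0 to 1); they miss things now and then, are a little off and sometimes report something else, mostly with a low value. They report only what shows in the picture. A call takes as long as a camera call.
- ctrl.search_frame(camera, query): "box" ([left, top, right, bottom] in pixels, round what is visible of it).
- ctrl.place_of(camera, query): "uv" ([column, row] in pixels: a listed point, or the origin of a listed thing).
The state is a dict: "time_s": time; "joints": joint angles; "dq": joint speeds; "tau": joint torques, N m; "eef_pos": TCP position; "ee_rot": TCP orientation; "force": force on the tool from outside, world axes, zero at the start; "wrist_torque": the same for the moment, N m; "grip_width": opening from 0.0 (shut) to 1.0 (fully open); "grip_force": force on a finger pad.
Only numpy, scipy, OpenCV 4.12 (cv2) and the standard library are available. Lean on these libraries where they do the work, as an engineer would, in place of code of your own. Each camera call takes 0.05 s, during which the arm holds its last target. There are 200 camera calls.

## Working session

There is one attempt and no reset: what is moved stays moved. The work goes in short steps, Python scripts to look and compute and a tool call to move; the robot and the scene stay as the last step left them, time stands still between calls to the robot, and variables do not carry over. Pictures are saved under pics/ and viewed, at most 10 in all, crops included, and the job is handed in when it is done.

Besides the shell and the picture viewer there is one more tool, called after "Request:" as a command line: name --argument value ..., lists and objects as JSON in quotes. send_rows: Moves the arm, as the interface text tells. Its arguments: {"type":"object","properties":{"targets":{"type":"array"},"grip":{"type":"number"},"squeeze":{"type":"number"}},"required":["targets"]}

```bash
mkdir -p pics; ls; cat > h.py <<'E'
import numpy as np, cv2
from rig import ctrl
from scipy.spatial.transform import Rotation as R
def unproj(cam,uv,z=None,depth=None,st=None):
    c=ctrl.calibration(cam)
    if 'view' in c: M=np.linalg.inv(np.array(c['view']))
    else:
        q=st['ee_rot']; T=np.eye(4); T[:3,:3]=R.from_quat([q[1],q[2],q[3],q[0]]).as_matrix(); T[:3,3]=st['eef_pos']; M=T@np.array(c['mount'])
    d=np.array([(uv[0]-c['cx'])/c['fx'],(uv[1]-c['cy'])/c['fy'],1.])
    if z is not None:
        w=M[:3,:3]@d; return M[:3,3]+w*(z-M[2,3])/w[2]
    return M[:3,:3]@(d*depth)+M[:3,3]
E
python3 - <<'E'
from h import *
print(ctrl.sense())
ims=[]
for cam in ['scene','side']:
    im,d=ctrl.capture(cam); cv2.imwrite(f'pics/{cam}0.png',im[:,:,::-1])
    for q,z in [('wheel_top',146),('pin',150),('vial0',12),('vial1',12),('vial2',12),('cap',85),('rack',0),('beaker',0),('jar',0),('collar',0),('spatula',0)]:
        r=ctrl.place_of(cam,q)
        if r: print(cam,q,r[0]['conf'],np.round(r[0]['uv']),unproj(cam,r[0]['uv'],z=z).round(0))
E
```

```text
pics
{'time_s': 0.0, 'joints': array([ 9.31628162e-01,  3.13448457e-01,  1.49845416e+00, -5.20376632e-06,
        1.33098131e+00, -2.23408527e-01]), 'dq': array([ 1.48032218e-03, -5.82669761e-04,  1.76959988e-04, -5.90795151e-04,
        1.01466962e-04,  2.76377808e-05]), 'tau': array([ 6.07522852e-04, -4.12253773e+01, -2.59748626e+01, -1.79537337e-04,
        4.03672631e-03,  3.66017173e-05]), 'eef_pos': array([211.89753669, 480.05461376, 230.72943321]), 'ee_rot': array([-2.67608143e-04,  2.06385181e-01,  9.78470613e-01, -5.87572576e-04]), 'force': array([-1.10262748, -0.53474981,  0.09373233]), 'wrist_torque': array([-0.04087957,  0.04740435,  0.06805705]), 'grip_force': 0.0, 'grip_width': 0.9977395994108494}
scene wheel_top 0.91 [275. 224.] [561. -54. 146.]
scene pin 0.87 [330. 202.] [533.  86. 150.]
scene vial0 0.72 [324. 245.] [521.  76.  12.]
scene vial1 0.72 [324. 245.] [521.  76.  12.]
scene vial2 0.72 [324. 245.] [521.  76.  12.]
scene cap 0.61 [323. 236.] [567.  56.  85.]
scene rack 0.97 [313. 252.] [523.  47.   0.]
scene beaker 0.55 [425. 216.] [492. 383.   0.]
scene jar 0.7 [146. 287.] [ 502. -353.    0.]
scene collar 0.78 [164. 325.] [ 626. -326.    0.]
scene spatula 0.7 [275. 221.] [371.  -9.   0.]
side wheel_top 0.93 [309. 253.] [554. -47. 146.]
side pin 0.81 [295. 203.] [538.  87. 150.]
side cap 0.46 [311. 235.] [566.  56.  85.]
side rack 0.89 [296. 264.] [535.  53.  -0.]
side beaker 0.76 [273. 172.] [496. 367.   0.]
side jar 0.92 [293. 459.] [ 500. -357.    0.]
side collar 0.88 [369. 435.] [ 629. -331.    0.]
side spatula 0.6 [392. 294.] [726. -46.   0.]
```

```bash
python3 - <<'E'
import cv2,numpy as np
a=cv2.imread('pics/scene0.png')[150:350,120:460];b=cv2.imread('pics/side0.png')[130:430,180:440]
a=cv2.resize(a,None,fx=1.3,fy=1.3); b=cv2.resize(b,(340,392)); c=np.zeros((400,800,3),np.uint8); c[:260,:442]=a; c[:392,450:790]=b
cv2.imwrite('pics/c1.png',c)
E
```

```text
(no output)
```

View pics/c1.png

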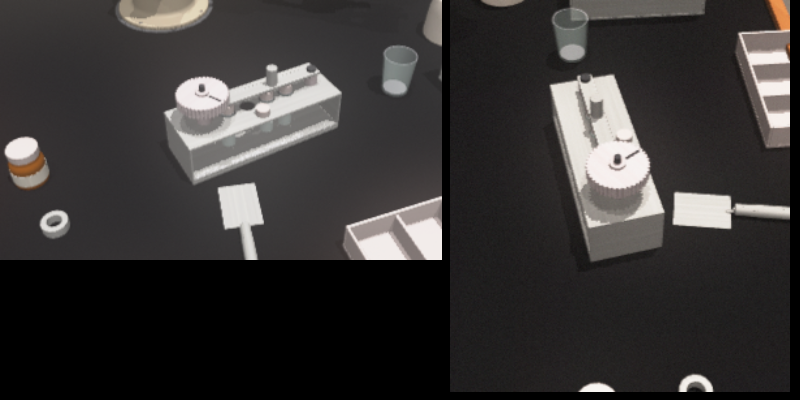

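Request:
send_rows --targets '[{"offset": [2, -3, 1], "spin": 0.1}, {"offset": [4, -6, 2], "spin": 0.2}, {"offset": [6, -10, 3], "spin": 0.3}, {"offset": [8, -14, 4], "spin": 0.4}, {"offset": [10, -18, 5], "spin": 0.5}, {"offset": [12, -22, 6], "spin": 0.57}, {"offset": [14, -25, 6], "spin": 0.57}, {"offset": [16, -28, 6], "spin": 0.57}]' --grip 0 --squeeze 40

```text
time_s: 1.87
eef_pos: [367.5, 206.5, 292.1]
ee_rot: [0.001, -0.077, 0.997, 0.0]
force: [1.1, 0.6, -0.4]
grip_width: -0.0
grip_force: 0.0
```

Request:
send_rows --targets '[{"offset": [2, -4, 0], "spin": 0}, {"offset": [4, -7.5, 0], "spin": 0}, {"offset": [6, -11, 0], "spin": 0}, {"offset": [8, -14, 0], "spin": 0}, {"offset": [10, -17.5, 0], "spin": 0}, {"offset": [12, -21, 0], "spin": 0}, {"offset": [13, -24, 0], "spin": 0}, {"offset": [13, -25, 0], "spin": 0}]'

```text
time_s: 2.53
eef_pos: [498.0, -45.5, 290.3]
ee_rot: [-0.0, -0.075, 0.997, -0.0]
force: [0.1, 0.4, -1.0]
grip_width: 0.002
grip_force: 0.0
```

```bash
cat > look.py <<'E'
from h import *
import sys
st=ctrl.sense(); print(round(st['time_s'],2),st['eef_pos'].round(1),st['ee_rot'].round(3),st['force'].round(1),st['joints'].round(2))
im,d=ctrl.capture('wrist'); cv2.imwrite(f'pics/{sys.argv[1]}.png',im[:,:,::-1]); np.savez('pics/'+sys.argv[1],im=im,d=d,p=st['eef_pos'],q=st['ee_rot'])
for q,z in [('wheel_top',146),('pin',150),('cap',85)]:
    r=ctrl.place_of('wrist',q)
    if r: print(q,r[0]['conf'],np.round(r[0]['uv']),unproj('wrist',r[0]['uv'],z=z,st=st).round(1))
E
python3 look.py w1; python3 -c "
from h import *
print(ctrl.calibration('wrist'))"
```

```text
2.53 [498.  -45.5 290.3] [-0.    -0.075  0.997 -0.   ] [ 0.1  0.4 -1. ] [-0.33  0.22  1.46 -0.    1.46 -2.05]
wheel_top 0.73 [302. 282.] [551.  -49.4 146. ]
cap 0.55 [395. 289.] [569.1  52.2  85. ]
{'fx': 349.2409500409579, 'fy': 349.2409500409579, 'cx': 316.7744870060747, 'cy': 237.46820349448046, 'mount': array([[-3.70878230e-04, -9.65051623e-01, -2.62059586e-01,
         6.64462767e+01],
       [ 9.99999929e-01, -3.39899998e-04, -1.63539750e-04,
         1.82627489e+00],
       [ 6.87502489e-05, -2.62059628e-01,  9.65051681e-01,
        -1.42644321e+02],
       [ 0.00000000e+00,  0.00000000e+00,  0.00000000e+00,
         1.00000000e+00]])}
```

View pics/w1.png

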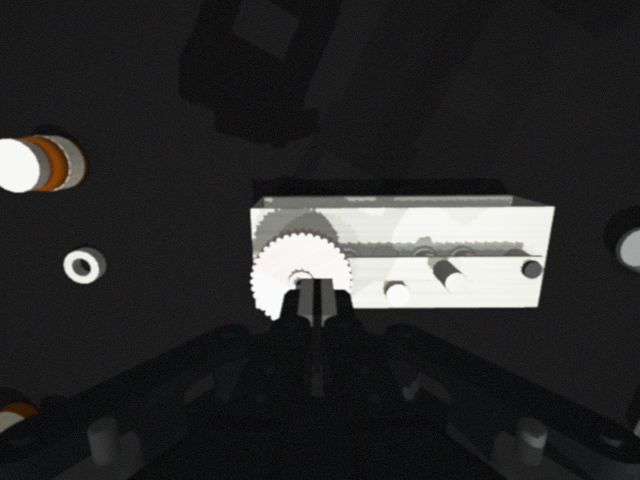

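```bash
cat > fit.py <<'E'
from h import *
from scipy.optimize import least_squares
def cloud(cam,d,st=None):
    v,u=np.nonzero(d>0); c=ctrl.calibration(cam); P=np.stack([(u-c['cx'])/c['fx'],(v-c['cy'])/c['fy'],np.ones(len(u))])*d[v,u]
    if 'view' in c: M=np.linalg.inv(np.array(c['view']))
    else:
        q=st['ee_rot']; T=np.eye(4); T[:3,:3]=R.from_quat([q[1],q[2],q[3],q[0]]).as_matrix(); T[:3,3]=st['eef_pos']; M=T@np.array(c['mount'])
    return (M[:3,:3]@P).T+M[:3,3],u,v
if __name__=='__main__':
    z=np.load('pics/w1.npz'); st={'ee_rot':z['q'],'eef_pos':z['p']}
    data=[('wrist',z['d'],st)]+[(c,ctrl.capture(c)[1],None) for c in('scene','side')]
    for cam,d,s in data:
        P,u,v=cloud(cam,d,s)
        for nm,c0,r,zz in [('wheel',(555,-49),45,146),('pin',(535,87),10,150)]:
            m=(np.hypot(P[:,0]-c0[0],P[:,1]-c0[1])<r+15)&(abs(P[:,2]-zz)<5); Q=P[m]
            if len(Q)<8: print(cam,nm,len(Q)); continue
            # disc of known radius that best covers the points while hugging them
            f=lambda c:(np.maximum(np.hypot(Q[:,0]-c[0],Q[:,1]-c[1])-r,0))
            lo,hi=np.percentile(Q[:,:2],1,axis=0),np.percentile(Q[:,:2],99,axis=0)
            s2=least_squares(f,Q[:,:2].mean(0)); print(cam,nm,len(Q),Q[:,2].mean().round(1),'mean',Q[:,:2].mean(0).round(1),'mid',((lo+hi)/2).round(1),'ext',(hi-lo).round(1),'disc',s2.x.round(1),s2.cost.round(2))
E
python3 fit.py
```

```text
wrist wheel 4771 146.1 mean [538.8 -56.4] mid [547.1 -50.3] ext [77.1 83.7] disc [551.2 -50.1] 0.08
wrist pin 417 149.6 mean [529.4  82.2] mid [529.7  82.8] ext [18.4 18.5] disc [529.9  83.2] 0.09
scene wheel 830 147.4 mean [556.9 -52.1] mid [553.  -51.1] ext [87.3 84.5] disc [552.9 -50.8] 6.56
scene pin 55 150.2 mean [533.4  81.7] mid [531.8  82.2] ext [18.8 19. ] disc [531.5  82.2] 0.0
side wheel 1400 146.5 mean [551.3 -56. ] mid [551.4 -53.2] ext [84.1 85.2] disc [551.9 -53. ] 3.24
side pin 69 150.1 mean [530.2  78.7] mid [530.1  79.4] ext [18. 17.] disc [530.1  78.8] 0.0
```

Request:
send_rows --targets '[{"offset": [-1.8, 0.3, -3], "spin": 0}, {"offset": [-1.8, 0.3, -6], "spin": 0}, {"offset": [-1.8, 0.3, -9.5], "spin": 0}, {"offset": [-1.8, 0.3, -13], "spin": 0}, {"offset": [-1.8, 0.3, -15.5], "spin": 0}, {"offset": [-1.8, 0.3, -16.1], "spin": 0}, {"offset": [-1.8, 0.3, -16.1], "spin": 0}]'

```text
time_s: 3.42
eef_pos: [478.3, -37.8, 129.4]
ee_rot: [-0.001, -0.078, 0.997, 0.001]
force: [1.2, 0.5, 0.9]
grip_width: 0.0
grip_force: 0.0
```

Request:
send_rows --targets '[{"offset": [0, 0, 0], "spin": 0}, {"offset": [0, 0, 0], "spin": 0}]'

```text
time_s: 3.58
eef_pos: [479.9, -38.8, 132.0]
ee_rot: [0.002, -0.077, 0.997, -0.001]
force: [-0.4, -0.1, 0.4]
grip_width: 0.001
grip_force: 0.0
```

Request:
send_rows --targets '[{"offset": [0.5, -0.4, 0], "spin": 0}, {"offset": [0.9, -0.6, 0], "spin": 0}, {"offset": [1.3, -0.7, 0], "spin": 0}, {"offset": [1.3, -0.7, 0], "spin": 0}]'

```text
time_s: 3.92
eef_pos: [492.9, -46.3, 130.4]
ee_rot: [0.001, -0.077, 0.997, -0.0]
force: [-0.7, 0.1, -1.0]
grip_width: -0.001
grip_force: 0.0
```

Request:
send_rows --targets '[{"offset": [0.1, 0, 0], "spin": 0}, {"offset": [0.2, 0, 0], "spin": 0}, {"offset": [0.2, 0, 0], "spin": 0}]'

```text
time_s: 4.17
eef_pos: [494.0, -45.8, 130.0]
ee_rot: [-0.0, -0.077, 0.997, 0.0]
force: [-1.0, -0.2, 0.3]
grip_width: 0.0
grip_force: 0.0
```

Request:
send_rows --targets '[{"offset": [0.1, 0, 0], "spin": 0}, {"offset": [0.2, 0, 0], "spin": 0}, {"offset": [0.2, 0, 0], "spin": 0}]'

```text
time_s: 4.42
eef_pos: [495.3, -45.7, 129.9]
ee_rot: [-0.001, -0.077, 0.997, 0.0]
force: [-5.0, -0.7, 2.2]
grip_width: 0.003
grip_force: 2.4
```

Request:
send_rows --targets '[{"offset": [0.1, 0, 0], "spin": 0}, {"offset": [0.2, 0, 0], "spin": 0}, {"offset": [0.2, 0, 0], "spin": 0}]'

```text
time_s: 4.67
eef_pos: [495.8, -45.5, 129.7]
ee_rot: [-0.003, -0.077, 0.997, 0.001]
force: [-14.4, -0.3, 7.0]
grip_width: -0.002
grip_force: 7.2
```

Request:
send_rows --targets '[{"offset": [0.0, -0.4, 0], "spin": 0}, {"offset": [0.07, -0.8, 0], "spin": 0}, {"offset": [0.13, -1.2, 0], "spin": 0}, {"offset": [0.2, -1.6, 0], "spin": 0}, {"offset": [0.26, -2.0, 0], "spin": 0}, {"offset": [0.32, -2.4, 0], "spin": 0}, {"offset": [0.37, -2.7, 0], "spin": 0}, {"offset": [0.37, -2.7, 0], "spin": 0}]'

```text
time_s: 5.33
eef_pos: [500.7, -73.4, 129.7]
ee_rot: [-0.001, -0.077, 0.997, -0.0]
force: [-6.8, -3.3, 0.7]
grip_width: -0.006
grip_force: 3.5
```

```bash
python3 look.py w2; cat > ang.py <<'E'
from h import *
import sys
out=[]
for cam in ('scene','side'):
    im,d=ctrl.capture(cam); c=ctrl.calibration(cam); V=np.array(c['view'])
    # rectify top face, 4 px/mm, +x up? cols = x, rows = -y
    g=np.arange(-50,50,.25); X,Y=np.meshgrid(g,-g); P=np.stack([X+551.5,Y-51,0*X+146,0*X+1],-1)@V.T
    u=(P[...,0]/P[...,2]*c['fx']+c['cx']).astype(np.float32); v=(P[...,1]/P[...,2]*c['fy']+c['cy']).astype(np.float32)
    out.append(cv2.remap(im[:,:,::-1].copy(),u,v,cv2.INTER_LINEAR))
cv2.imwrite('pics/'+sys.argv[1]+'.png',np.hstack(out))
E
python3 ang.py a1
```

```text
5.33 [500.7 -73.4 129.7] [-0.001 -0.077  0.997 -0.   ] [-6.8 -3.3  0.7] [-0.38  0.38  1.69 -0.    1.08 -2.1 ]
```

View pics/a1.png

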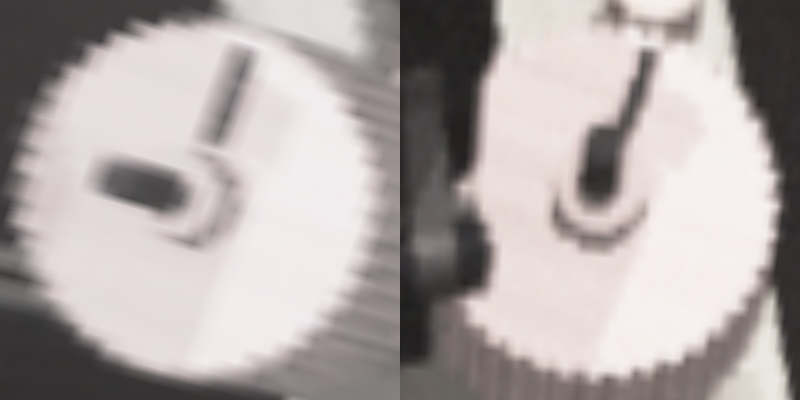

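```bash
cat > ang2.py <<'E'
from h import *
def prof(cam,im):
    c=ctrl.calibration(cam); V=np.array(c['view']); th=np.radians(np.arange(0,360,1)); r=np.arange(24,38,.5)
    T,Rr=np.meshgrid(th,r); P=np.stack([551.5+Rr*np.cos(T),-51+Rr*np.sin(T),0*T+146,0*T+1],-1)@V.T
    u=(P[...,0]/P[...,2]*c['fx']+c['cx']).astype(np.float32); v=(P[...,1]/P[...,2]*c['fy']+c['cy']).astype(np.float32)
    return cv2.remap(im,u,v,cv2.INTER_LINEAR).mean(2).mean(0)
def ang(ims):
    for k,im in ims.items():
        p=prof(k,im); i=np.argsort(p)[:6]; print(k,'darkest deg',sorted(i),p[i].round(0),'median',np.median(p).round())
if __name__=='__main__':
    import sys
    if len(sys.argv)>1: ang({k:cv2.imread(f'pics/{k}0.png') for k in('scene','side')})
    st=ctrl.sense(); print(round(st['time_s'],2),st['eef_pos'].round(1),st['force'].round(1))
    ang({k:ctrl.capture(k)[0] for k in('scene','side')})
E
python3 ang2.py 0
```

```text
scene darkest deg [np.int64(35), np.int64(36), np.int64(37), np.int64(38), np.int64(39), np.int64(40)] [144. 145. 150. 152. 161. 164.] median 237.0
side darkest deg [np.int64(33), np.int64(34), np.int64(35), np.int64(36), np.int64(37), np.int64(38)] [108. 111. 115. 121. 132. 137.] median 241.0
5.63 [500.6 -73.3 129.7] [-6.6 -4.2  0.9]
scene darkest deg [np.int64(71), np.int64(72), np.int64(73), np.int64(74), np.int64(75), np.int64(76)] [124. 126. 134. 137. 141. 149.] median 225.0
side darkest deg [np.int64(69), np.int64(70), np.int64(71), np.int64(72), np.int64(73), np.int64(193)] [ 88.  90.  99. 100. 117. 122.] median 227.0
```

```bash
cat > path.py <<'E'
from h import *
def gen(a=9.5,b=14.,Re=43.,c=(551.5,-51),yaw=.156,step=8.):
    L=[]
    for k,(sx,sy) in enumerate([(-1,-1),(1,-1),(1,1),(-1,1)]):
        t=np.radians(180+90*k+np.linspace(0,90,90)); L+=list(np.stack([sx*a+Re*np.cos(t),sy*b+Re*np.sin(t)],1))
    L.append(L[0]); L=np.array(L); s=np.r_[0,np.cumsum(np.hypot(*np.diff(L,axis=0).T))]
    n=int(round(s[-1]/step)); q=np.linspace(0,s[-1],n+1)
    p=np.stack([np.interp(q,s,L[:,i]) for i in(0,1)],1)
    Rm=np.array([[np.cos(yaw),-np.sin(yaw)],[np.sin(yaw),np.cos(yaw)]])
    return p,p@Rm.T+c
if __name__=='__main__':
    p,w=gen(); print(len(p)-1)
    for i in range(len(p)): print(i,p[i].round(0),w[i].round(1))
E
python3 path.py
```

```text
46
0 [-52. -14.] [501.8 -73. ]
1 [-52. -22.] [503.8 -80.7]
2 [-50. -29.] [507.1 -87.8]
3 [-46. -37.] [511.6 -94.3]
4 [-41. -43.] [517.3 -99.8]
5 [-36. -48.] [ 523.9 -104.2]
6 [-29. -52.] [ 531.2 -107.3]
7 [-21. -55.] [ 538.9 -109. ]
8 [-14. -57.] [ 546.8 -109.2]
9 [ -6. -57.] [ 554.6 -108.2]
10 [  2. -57.] [ 562.5 -107. ]
11 [ 10. -57.] [ 570.3 -105.7]
12 [ 18. -56.] [ 577.9 -103.7]
13 [ 25. -54.] [ 585.  -100.3]
14 [ 33. -50.] [591.4 -95.7]
15 [ 39. -45.] [596.9 -89.9]
16 [ 44. -40.] [601.2 -83.3]
17 [ 48. -33.] [604.2 -76. ]
18 [ 51. -25.] [605.8 -68.2]
19 [ 52. -18.] [606.  -60.3]
20 [ 52. -10.] [604.9 -52.5]
21 [52. -2.] [603.6 -44.7]
22 [52.  6.] [602.4 -36.8]
23 [52. 14.] [601.2 -29. ]
24 [52. 22.] [599.2 -21.3]
25 [50. 29.] [595.9 -14.2]
26 [46. 37.] [591.4  -7.7]
27 [41. 43.] [585.7  -2.2]
28 [36. 48.] [579.1   2.2]
29 [29. 52.] [571.8   5.3]
30 [21. 55.] [564.1   7. ]
31 [14. 57.] [556.2   7.2]
32 [ 6. 57.] [548.4   6.2]
33 [-2. 57.] [540.5   5. ]
34 [-10.  57.] [532.7   3.7]
35 [-18.  56.] [525.1   1.7]
36 [-25.  54.] [518.   -1.7]
37 [-33.  50.] [511.6  -6.3]
38 [-39.  45.] [506.1 -12.1]
39 [-44.  40.] [501.8 -18.7]
40 [-48.  33.] [498.8 -26. ]
41 [-51.  25.] [497.2 -33.8]
42 [-52.  18.] [497.  -41.7]
43 [-52.  10.] [498.1 -49.5]
44 [-52.   2.] [499.4 -57.3]
45 [-52.  -6.] [500.6 -65.2]
46 [-52. -14.] [501.8 -73. ]
```

Request:
send_rows --targets '[{"offset": [0.2, -0.8, 0], "spin": 0}, {"offset": [0.5, -1.5, 0], "spin": 0}, {"offset": [1.0, -2.15, 0], "spin": 0}, {"offset": [1.55, -2.7, 0], "spin": 0}]'

```text
time_s: 6.07
eef_pos: [518.0, -100.8, 130.3]
ee_rot: [0.001, -0.077, 0.997, -0.0]
force: [-0.2, -0.2, 1.0]
grip_width: 0.001
grip_force: 0.0
```

```bash
python3 ang2.py
```

```text
6.07 [ 518.  -100.8  130.3] [-0.2 -0.2  1. ]
scene darkest deg [np.int64(82), np.int64(83), np.int64(84), np.int64(85), np.int64(86), np.int64(87)] [153. 153. 157. 157. 164. 167.] median 223.0
side darkest deg [np.int64(151), np.int64(152), np.int64(153), np.int64(154), np.int64(155), np.int64(156)] [32. 32. 32. 32. 33. 33.] median 217.0
```

Request:
send_rows --targets '[{"offset": [0.1, 0.15, 0], "spin": 0}, {"offset": [0.2, 0.3, 0], "spin": 0}, {"offset": [0.2, 0.3, 0], "spin": 0}]'

```text
time_s: 6.42
eef_pos: [518.6, -97.1, 130.0]
ee_rot: [-0.001, -0.077, 0.997, -0.001]
force: [-4.2, -4.6, 0.7]
grip_width: 0.002
grip_force: 3.2
```

Request:
send_rows --targets '[{"offset": [0.1, 0.15, 0], "spin": 0}, {"offset": [0.2, 0.3, 0], "spin": 0}, {"offset": [0.2, 0.3, 0], "spin": 0}]'

```text
time_s: 6.67
eef_pos: [518.8, -96.3, 130.0]
ee_rot: [-0.004, -0.078, 0.997, -0.003]
force: [-16.3, -18.5, 4.0]
grip_width: -0.004
grip_force: 13.2
```

```bash
python3 - <<'E'
from path import gen
p,w=gen(4.5,6,48,step=7)
for i in range(len(p)): print(i,p[i].round(1).tolist(),w[i].round(1).tolist())
E
```

```text
0 [-52.5, -6.0] [500.6, -65.1]
1 [-52.0, -13.0] [502.2, -71.9]
2 [-50.5, -19.8] [504.7, -78.4]
3 [-48.0, -26.4] [508.2, -84.5]
4 [-44.5, -32.5] [512.6, -90.0]
5 [-40.3, -38.0] [517.6, -94.8]
6 [-35.2, -42.9] [523.4, -98.8]
7 [-29.5, -47.0] [529.6, -102.0]
8 [-23.3, -50.2] [536.3, -104.2]
9 [-16.7, -52.4] [543.2, -105.4]
10 [-9.8, -53.7] [550.2, -105.6]
11 [-2.8, -54.0] [557.2, -104.8]
12 [4.2, -54.0] [564.1, -103.7]
13 [11.2, -53.5] [570.9, -102.1]
14 [18.1, -52.0] [577.4, -99.6]
15 [24.6, -49.6] [583.5, -96.1]
16 [30.8, -46.2] [589.1, -91.8]
17 [36.3, -41.9] [593.9, -86.8]
18 [41.2, -36.9] [598.0, -81.1]
19 [45.3, -31.2] [601.1, -74.8]
20 [48.6, -25.0] [603.4, -68.2]
21 [50.9, -18.4] [604.6, -61.3]
22 [52.2, -11.5] [604.8, -54.3]
23 [52.5, -4.5] [604.1, -47.3]
24 [52.5, 2.5] [603.0, -40.4]
25 [52.4, 9.5] [601.8, -33.5]
26 [51.4, 16.4] [599.7, -26.8]
27 [49.3, 23.1] [596.6, -20.5]
28 [46.4, 29.5] [592.7, -14.7]
29 [42.5, 35.3] [588.0, -9.5]
30 [37.8, 40.5] [582.6, -5.1]
31 [32.4, 45.0] [576.5, -1.5]
32 [26.5, 48.7] [570.1, 1.2]
33 [20.0, 51.4] [563.3, 2.9]
34 [13.2, 53.2] [556.3, 3.6]
35 [6.3, 54.0] [549.3, 3.3]
36 [-0.7, 54.0] [542.4, 2.2]
37 [-7.8, 53.9] [535.5, 1.0]
38 [-14.7, 52.9] [528.8, -1.0]
39 [-21.4, 50.9] [522.4, -4.0]
40 [-27.8, 48.0] [516.6, -7.9]
41 [-33.6, 44.2] [511.4, -12.6]
42 [-38.9, 39.5] [507.0, -18.0]
43 [-43.4, 34.1] [503.3, -24.0]
44 [-47.1, 28.2] [500.6, -30.5]
45 [-49.8, 21.8] [498.9, -37.3]
46 [-51.7, 15.0] [498.1, -44.2]
47 [-52.5, 8.0] [498.4, -51.2]
48 [-52.5, 1.0] [499.5, -58.2]
49 [-52.5, -6.0] [500.6, -65.1]
```

Request:
send_rows --targets '[{"offset": [0.2, -0.5, 0], "spin": 0}, {"offset": [0.8, -0.8, 0], "spin": 0}, {"offset": [1.15, -0.95, 0], "spin": 0}, {"offset": [1.5, -1.05, 0], "spin": 0}, {"offset": [1.85, -1.1, 0], "spin": 0}, {"offset": [2.2, -1.15, 0], "spin": 0}]'

```text
time_s: 7.17
eef_pos: [542.7, -108.1, 130.2]
ee_rot: [-0.001, -0.077, 0.997, -0.003]
force: [-5.5, -18.7, -1.8]
grip_width: -0.005
grip_force: 8.7
```

```bash
python3 ang2.py
```

```text
7.17 [ 542.7 -108.1  130.2] [ -5.5 -18.7  -1.8]
scene darkest deg [np.int64(116), np.int64(117), np.int64(118), np.int64(222), np.int64(223), np.int64(224)] [127. 129. 129. 130. 130. 131.] median 222.0
side darkest deg [np.int64(96), np.int64(245), np.int64(246), np.int64(247), np.int64(248), np.int64(249)] [31. 31. 31. 31. 31. 32.] median 89.0
```

```bash
python3 - <<'E'
from path import gen
p,w=gen(1,4.5,51.5,step=7)
for i in range(len(p)): print(i,p[i].round(1).tolist(),w[i].round(1).tolist())
E
```

```text
0 [-52.5, -4.5] [500.3, -63.6]
1 [-52.0, -11.5] [501.9, -70.5]
2 [-50.6, -18.4] [504.4, -77.1]
3 [-48.2, -25.1] [507.8, -83.3]
4 [-45.0, -31.3] [511.9, -88.9]
5 [-40.9, -37.1] [516.9, -94.0]
6 [-36.1, -42.2] [522.4, -98.3]
7 [-30.6, -46.6] [528.5, -101.8]
8 [-24.6, -50.3] [535.0, -104.5]
9 [-18.1, -53.1] [541.9, -106.2]
10 [-11.3, -55.0] [548.9, -107.0]
11 [-4.3, -55.9] [555.9, -106.9]
12 [2.7, -56.0] [562.9, -105.9]
13 [9.7, -55.3] [569.7, -104.1]
14 [16.6, -53.6] [576.2, -101.4]
15 [23.1, -51.0] [582.3, -97.8]
16 [29.3, -47.5] [587.8, -93.4]
17 [34.9, -43.3] [592.7, -88.3]
18 [39.9, -38.3] [596.8, -82.6]
19 [44.1, -32.7] [600.2, -76.4]
20 [47.6, -26.5] [602.6, -69.8]
21 [50.1, -19.9] [604.1, -62.9]
22 [51.8, -13.1] [604.7, -55.9]
23 [52.5, -6.1] [604.3, -48.9]
24 [52.5, 1.0] [603.2, -41.9]
25 [52.4, 8.0] [602.0, -34.9]
26 [51.4, 15.0] [600.0, -28.2]
27 [49.5, 21.8] [597.0, -21.8]
28 [46.7, 28.2] [593.2, -15.8]
29 [43.0, 34.3] [588.7, -10.5]
30 [38.6, 39.7] [583.4, -5.8]
31 [33.4, 44.5] [577.6, -1.8]
32 [27.6, 48.6] [571.3, 1.3]
33 [21.4, 51.8] [564.6, 3.5]
34 [14.7, 54.1] [557.6, 4.8]
35 [7.8, 55.5] [550.6, 5.1]
36 [0.8, 56.0] [543.6, 4.4]
37 [-6.3, 55.7] [536.7, 3.1]
38 [-13.2, 54.5] [530.0, 0.8]
39 [-19.9, 52.4] [523.7, -2.3]
40 [-26.3, 49.4] [517.9, -6.3]
41 [-32.2, 45.5] [512.7, -11.1]
42 [-37.5, 40.9] [508.1, -16.5]
43 [-42.1, 35.5] [504.4, -22.4]
44 [-45.9, 29.6] [501.5, -28.9]
45 [-49.0, 23.3] [499.5, -35.6]
46 [-51.1, 16.5] [498.5, -42.6]
47 [-52.2, 9.6] [498.4, -49.6]
48 [-52.5, 2.6] [499.2, -56.6]
49 [-52.5, -4.5] [500.3, -63.6]
```

Request:
send_rows --targets '[{"offset": [0.55, -0.17, 0], "spin": 0}, {"offset": [1.25, -0.16, 0], "spin": 0}, {"offset": [1.95, -0.06, 0], "spin": 0}, {"offset": [2.65, 0.1, 0], "spin": 0}]'

```text
time_s: 7.6
eef_pos: [570.3, -106.4, 130.3]
ee_rot: [0.001, -0.077, 0.997, -0.002]
force: [2.3, -11.9, -2.4]
grip_width: -0.001
grip_force: 5.9
```

Request:
send_rows --targets '[{"offset": [0.65, 0.25, 0], "spin": 0}, {"offset": [1.25, 0.65, 0], "spin": 0}, {"offset": [1.8, 1.05, 0], "spin": 0}]'

```text
time_s: 7.85
eef_pos: [589.4, -95.7, 130.5]
ee_rot: [0.002, -0.077, 0.997, -0.002]
force: [6.5, -8.9, -3.0]
grip_width: -0.0
grip_force: 4.9
```

```bash
python3 ang2.py
```

```text
7.85 [589.4 -95.7 130.5] [ 6.5 -8.9 -3. ]
scene darkest deg [np.int64(227), np.int64(228), np.int64(229), np.int64(245), np.int64(246), np.int64(247)] [50. 50. 50. 50. 50. 50.] median 127.0
side darkest deg [np.int64(7), np.int64(8), np.int64(9), np.int64(10), np.int64(11), np.int64(12)] [46. 46. 46. 46. 47. 47.] median 147.0
```

Request:
send_rows --targets '[{"offset": [0.5, 0.55, 0], "spin": 0}, {"offset": [0.9, 1.1, 0], "spin": 0}, {"offset": [1.25, 1.75, 0], "spin": 0}, {"offset": [1.45, 2.4, 0], "spin": 0}]'

```text
time_s: 8.28
eef_pos: [604.2, -70.4, 130.7]
ee_rot: [0.003, -0.077, 0.997, -0.002]
force: [11.0, -6.7, -3.8]
grip_width: -0.001
grip_force: 5.3
```

Request:
send_rows --targets '[{"offset": [0.15, 0.7, 0], "spin": 0}, {"offset": [0.2, 1.4, 0], "spin": 0}, {"offset": [0.2, 2.1, 0], "spin": 0}, {"offset": [0.1, 2.8, 0], "spin": 0}]'

```text
time_s: 8.62
eef_pos: [606.5, -41.2, 130.9]
ee_rot: [0.005, -0.077, 0.997, -0.001]
force: [17.8, 1.2, -6.0]
grip_width: 0.002
grip_force: 8.9
```

Request:
send_rows --targets '[{"offset": [0.05, 0.7, 0], "spin": 0}, {"offset": [-0.15, 1.4, 0], "spin": 0}, {"offset": [-0.45, 2.05, 0], "spin": 0}, {"offset": [-0.85, 2.65, 0], "spin": 0}]'

```text
time_s: 8.95
eef_pos: [595.0, -14.4, 130.5]
ee_rot: [0.001, -0.077, 0.997, -0.0]
force: [2.0, 0.9, 1.2]
grip_width: 0.001
grip_force: 1.0
```

Request:
send_rows --targets '[{"offset": [-0.45, 0.55, 0], "spin": 0}, {"offset": [-0.95, 1.0, 0], "spin": 0}, {"offset": [-1.55, 1.4, 0], "spin": 0}, {"offset": [-2.2, 1.7, 0], "spin": 0}]'

```text
time_s: 9.28
eef_pos: [572.2, 2.7, 130.2]
ee_rot: [0.0, -0.077, 0.997, 0.0]
force: [3.5, 4.3, 2.5]
grip_width: 0.002
grip_force: 2.8
```

```bash
python3 ang2.py
```

```text
9.28 [572.2   2.7 130.2] [3.5 4.3 2.5]
scene darkest deg [np.int64(65), np.int64(331), np.int64(332), np.int64(333), np.int64(334), np.int64(335)] [106. 108. 112. 117. 122. 126.] median 170.0
side darkest deg [np.int64(62), np.int64(333), np.int64(334), np.int64(335), np.int64(336), np.int64(337)] [ 91.  94.  96. 106. 106. 112.] median 166.0
```

Request:
send_rows --targets '[{"offset": [-0.8, 0.1, 0], "spin": 0}, {"offset": [-1.55, 0.25, 0], "spin": 0}, {"offset": [-2.25, 0.27, 0], "spin": 0}, {"offset": [-2.95, 0.2, 0], "spin": 0}]'

```text
time_s: 9.72
eef_pos: [542.2, 5.7, 130.0]
ee_rot: [-0.001, -0.077, 0.997, 0.002]
force: [0.2, 11.2, 3.7]
grip_width: -0.0
grip_force: 6.0
```

Request:
send_rows --targets '[{"offset": [-0.7, -0.13, 0], "spin": 0}, {"offset": [-1.35, -0.37, 0], "spin": 0}, {"offset": [-1.95, -0.7, 0], "spin": 0}, {"offset": [-2.5, -1.1, 0], "spin": 0}]'

```text
time_s: 10.05
eef_pos: [515.8, -5.3, 129.6]
ee_rot: [-0.003, -0.077, 0.997, 0.002]
force: [-7.1, 10.0, 5.5]
grip_width: -0.001
grip_force: 5.8
```

Request:
send_rows --targets '[{"offset": [-0.55, -0.43, 0], "spin": 0}, {"offset": [-1.0, -0.97, 0], "spin": 0}, {"offset": [-1.37, -1.55, 0], "spin": 0}, {"offset": [-1.65, -2.2, 0], "spin": 0}]'

```text
time_s: 10.38
eef_pos: [500.5, -29.4, 129.7]
ee_rot: [-0.001, -0.077, 0.997, 0.0]
force: [-0.6, 1.5, 0.7]
grip_width: 0.001
grip_force: 0.8
```

Request:
send_rows --targets '[{"offset": [-0.2, -0.63, 0], "spin": 0}, {"offset": [-0.33, -1.33, 0], "spin": 0}, {"offset": [-0.35, -2.03, 0], "spin": 0}, {"offset": [-0.27, -2.73, 0], "spin": 0}]'

```text
time_s: 10.72
eef_pos: [496.6, -57.1, 129.5]
ee_rot: [-0.003, -0.077, 0.997, 0.001]
force: [-12.8, -0.5, 6.5]
grip_width: 0.002
grip_force: 6.3
```

```bash
python3 ang2.py
```

```text
10.72 [496.6 -57.1 129.5] [-12.8  -0.5   6.5]
scene darkest deg [np.int64(124), np.int64(125), np.int64(126), np.int64(127), np.int64(128), np.int64(129)] [122. 123. 128. 128. 136. 139.] median 226.0
side darkest deg [np.int64(124), np.int64(125), np.int64(126), np.int64(127), np.int64(128), np.int64(129)] [ 92.  94.  98. 104. 112. 122.] median 228.0
```

Request:
send_rows --targets '[{"offset": [0.1, -0.7, 0], "spin": 0}, {"offset": [0.27, -1.39, 0], "spin": 0}, {"offset": [0.55, -2.05, 0], "spin": 0}, {"offset": [0.9, -2.65, 0], "spin": 0}, {"offset": [1.3, -3.2, 0], "spin": 0}]'

```text
time_s: 11.23
eef_pos: [510.3, -90.4, 129.5]
ee_rot: [-0.002, -0.077, 0.997, -0.001]
force: [-5.9, -4.6, 1.1]
grip_width: 0.002
grip_force: 3.4
```

Request:
send_rows --targets '[{"offset": [0.5, -0.52, 0], "spin": 0}, {"offset": [1.05, -0.97, 0], "spin": 0}, {"offset": [1.65, -1.32, 0], "spin": 0}, {"offset": [2.3, -1.6, 0], "spin": 0}, {"offset": [2.97, -1.77, 0], "spin": 0}]'

```text
time_s: 11.65
eef_pos: [541.3, -108.4, 129.6]
ee_rot: [-0.001, -0.077, 0.997, -0.001]
force: [-2.8, -5.6, -1.1]
grip_width: -0.001
grip_force: 3.7
```

Request:
send_rows --targets '[{"offset": [0.7, -0.05, 0], "spin": 0}, {"offset": [1.4, -0.05, 0], "spin": 0}, {"offset": [2.1, 0.05, 0], "spin": 0}, {"offset": [2.78, 0.22, 0], "spin": 0}, {"offset": [3.43, 0.5, 0], "spin": 0}, {"offset": [4.04, 0.87, 0], "spin": 0}, {"offset": [4.55, 1.3, 0], "spin": 0}]'

```text
time_s: 12.23
eef_pos: [588.8, -96.6, 130.2]
ee_rot: [0.002, -0.076, 0.997, -0.003]
force: [8.3, -9.9, -3.5]
grip_width: -0.002
grip_force: 5.9
```

Request:
send_rows --targets '[{"offset": [0.52, 0.5, 0], "spin": 0}, {"offset": [0.93, 1.07, 0], "spin": 0}, {"offset": [1.27, 1.7, 0], "spin": 0}, {"offset": [1.52, 2.35, 0], "spin": 0}, {"offset": [1.7, 3.04, 0], "spin": 0}]'

```text
time_s: 12.65
eef_pos: [606.0, -64.7, 130.3]
ee_rot: [0.002, -0.077, 0.997, -0.002]
force: [9.7, -4.4, -3.5]
grip_width: -0.001
grip_force: 4.5
```

```bash
python3 ang2.py
```

```text
12.65 [606.  -64.7 130.3] [ 9.7 -4.4 -3.5]
scene darkest deg [np.int64(210), np.int64(211), np.int64(212), np.int64(213), np.int64(214), np.int64(215)] [48. 48. 48. 48. 48. 49.] median 54.0
side darkest deg [np.int64(334), np.int64(335), np.int64(336), np.int64(337), np.int64(338), np.int64(339)] [56. 57. 57. 61. 62. 67.] median 133.0
```

Request:
send_rows --targets '[{"offset": [0.05, 0.7, 0], "spin": 0}, {"offset": [0.05, 1.4, 0], "spin": 0}, {"offset": [-0.02, 2.1, 0], "spin": 0}, {"offset": [-0.13, 2.8, 0], "spin": 0}, {"offset": [-0.37, 3.47, 0], "spin": 0}, {"offset": [-0.7, 4.1, 0], "spin": 0}, {"offset": [-1.13, 4.68, 0], "spin": 0}]'

```text
time_s: 13.33
eef_pos: [595.4, -15.4, 130.5]
ee_rot: [0.004, -0.077, 0.997, 0.0]
force: [13.0, 8.5, -2.3]
grip_width: 0.002
grip_force: 6.4
```

Request:
send_rows --targets '[{"offset": [-0.45, 0.5, 0], "spin": 0}, {"offset": [-1.0, 0.95, 0], "spin": 0}, {"offset": [-1.6, 1.35, 0], "spin": 0}]'

```text
time_s: 13.58
eef_pos: [578.7, -1.1, 130.5]
ee_rot: [0.003, -0.077, 0.997, 0.001]
force: [8.0, 10.9, -0.8]
grip_width: 0.003
grip_force: 6.6
```

```bash
python3 ang2.py
```

```text
13.58 [578.7  -1.1 130.5] [ 8.  10.9 -0.8]
scene darkest deg [np.int64(72), np.int64(73), np.int64(74), np.int64(75), np.int64(76), np.int64(77)] [87. 88. 88. 89. 90. 92.] median 168.0
side darkest deg [np.int64(72), np.int64(73), np.int64(74), np.int64(75), np.int64(76), np.int64(77)] [56. 57. 60. 62. 67. 74.] median 163.0
```

Request:
send_rows --targets '[{"offset": [1.5, 2.0, 0], "spin": 0}, {"offset": [2.5, 3.0, 2], "spin": 0}, {"offset": [1.5, 4.0, 5], "spin": 0}, {"offset": [-1.5, 5.0, 7], "spin": 0}, {"offset": [-4.5, 6.5, 7], "spin": 0}, {"offset": [-7.8, 8.0, 7], "spin": 0}, {"offset": [-7.8, 8.0, 7], "spin": 0}]'

```text
time_s: 14.27
eef_pos: [494.2, 79.0, 199.7]
ee_rot: [-0.002, -0.078, 0.997, 0.0]
force: [0.4, 0.0, 1.3]
grip_width: -0.003
grip_force: 0.0
```

```bash
python3 ang2.py; python3 ang.py a2; python3 - <<'E'
import numpy as np
P=np.array([517.1,166.3]); y=.156; ex=np.array([np.cos(y),np.sin(y)]); ey=np.array([-np.sin(y),np.cos(y)])
for b in np.arange(0,1.71,.1):
    pin=np.array([85*np.sin(b),-85*np.cos(b)]); f=pin-18.5*np.array([np.cos(b),np.sin(b)])-np.array([1,4.5*min(1,b/.5)])
    print(round(b,1),(P+pin[0]*ex+pin[1]*ey).round(),(P+f[0]*ex+f[1]*ey).round(1))
E
```

```text
14.27 [494.2  79.  199.7] [0.4 0.  1.3]
scene darkest deg [np.int64(74), np.int64(75), np.int64(76), np.int64(77), np.int64(78), np.int64(79)] [169. 169. 171. 172. 173. 175.] median 237.0
side darkest deg [np.int64(71), np.int64(72), np.int64(73), np.int64(74), np.int64(75), np.int64(76)] [102. 104. 109. 118. 127. 139.] median 241.0
0.0 [530.  82.] [511.   79.3]
0.1 [539.  84.] [519.9  78.3]
0.2 [547.  87.] [528.7  78.2]
0.3 [555.  90.] [537.4  79. ]
0.4 [562.  94.] [545.8  80.6]
0.5 [569.  99.] [554.   83.1]
0.6 [575. 104.] [561.7  87.2]
0.7 [581. 111.] [568.9  92. ]
0.8 [587. 117.] [575.6  97.6]
0.9 [591. 124.] [581.7 103.7]
1.0 [595. 132.] [587.1 110.5]
1.1 [598. 140.] [591.9 117.8]
1.2 [600. 148.] [595.9 125.5]
1.3 [602. 157.] [599.1 133.6]
1.4 [602. 165.] [601.5 141.9]
1.5 [602. 174.] [603.1 150.5]
1.6 [601. 182.] [603.8 159.2]
1.7 [599. 190.] [603.6 167.9]
```

View pics/a2.png

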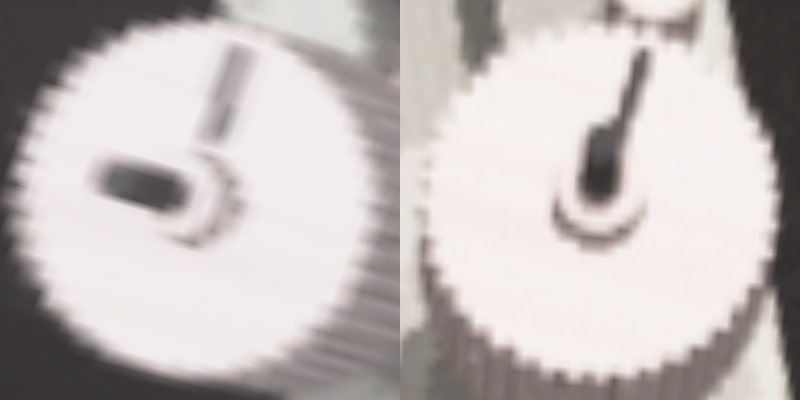

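Request:
send_rows --targets '[{"offset": [0, 0, -3], "spin": 0}, {"offset": [0, 0, -6], "spin": 0}, {"offset": [0, 0, -7.4], "spin": 0}, {"offset": [0, 0, -7.4], "spin": 0}, {"offset": [0, 0, -7.4], "spin": 0}]'

```text
time_s: 14.88
eef_pos: [499.6, 76.8, 125.9]
ee_rot: [-0.0, -0.077, 0.997, -0.0]
force: [-0.1, 0.2, 0.6]
grip_width: -0.003
grip_force: 0.0
```

Request:
send_rows --targets '[{"offset": [1.15, 0.15, 0], "spin": 0}, {"offset": [2.05, 0.1, 0], "spin": 0}, {"offset": [2.95, 0.1, 0], "spin": 0}, {"offset": [3.8, 0.15, 0], "spin": 0}, {"offset": [4.65, 0.3, 0], "spin": 0}, {"offset": [5.45, 0.55, 0], "spin": 0}, {"offset": [6.25, 1.0, 0], "spin": 0}, {"offset": [6.95, 1.45, 0], "spin": 0}]'

```text
time_s: 15.55
eef_pos: [569.3, 91.9, 127.4]
ee_rot: [0.0, -0.077, 0.997, -0.0]
force: [-3.9, -0.1, 0.3]
grip_width: -0.0
grip_force: 1.4
```

```bash
python3 - <<'E'
from h import *
for c in('scene','side'):
    im,_=ctrl.capture(c); r=ctrl.place_of(c,'pin')
    if r: print(c,r[0]['conf'],unproj(c,r[0]['uv'],z=150).round(0))
E
```

```text
scene 0.89 [588. 115. 150.]
side 0.83 [591. 128. 150.]
```

Request:
send_rows --targets '[{"offset": [0.7, 0.55, 0], "spin": 0}, {"offset": [1.3, 1.2, 0], "spin": 0}, {"offset": [1.85, 1.85, 0], "spin": 0}, {"offset": [2.3, 2.6, 0], "spin": 0}, {"offset": [2.7, 3.35, 0], "spin": 0}, {"offset": [3.05, 4.15, 0], "spin": 0}, {"offset": [3.25, 5.0, 0], "spin": 0}]'

```text
time_s: 16.33
eef_pos: [601.4, 142.6, 126.1]
ee_rot: [0.0, -0.077, 0.997, -0.0]
force: [-0.5, -1.4, -0.2]
grip_width: 0.001
grip_force: 0.9
```

Request:
send_rows --targets '[{"offset": [0.15, 0.85, 0], "spin": 0}, {"offset": [0.2, 1.3, 0], "spin": 0}, {"offset": [0.2, 1.7, 0], "spin": 0}]'

```text
time_s: 16.58
eef_pos: [602.9, 158.7, 126.0]
ee_rot: [-0.0, -0.077, 0.997, -0.001]
force: [-1.6, -23.5, 2.8]
grip_width: -0.0
grip_force: 11.7
```

```bash
python3 - <<'E'
from h import *
for c in('scene','side'):
    im,_=ctrl.capture(c); r=ctrl.place_of(c,'pin')
    if r: print(c,r[0]['conf'],unproj(c,r[0]['uv'],z=150).round(0))
E
```

```text
scene 0.64 [603. 185. 150.]
side 0.93 [599. 181. 150.]
```

Request:
send_rows --targets '[{"offset": [0, -0.7, 0], "spin": 0}, {"offset": [0, -1.8, 0], "spin": 0}, {"offset": [0, -2.2, 3], "spin": 0}, {"offset": [0, -2.2, 7], "spin": 0}, {"offset": [-3, -2.2, 11], "spin": 0}, {"offset": [-7, -2.2, 14], "spin": 0}, {"offset": [-11, -2.2, 16], "spin": 0}, {"offset": [-15, -2.2, 17], "spin": 0}]'

```text
time_s: 17.45
eef_pos: [469.2, 136.3, 292.1]
ee_rot: [0.002, -0.077, 0.997, 0.0]
force: [0.3, -0.0, 1.2]
grip_width: -0.001
grip_force: 0.0
```

Request:
send_rows --targets '[{"offset": [-3, 0, 1], "spin": 0}, {"offset": [-5, 0, 2], "spin": 0}, {"offset": [-5, 0, 2], "spin": 0}, {"offset": [-5, 0, 2], "spin": 0}]'

```text
time_s: 17.78
eef_pos: [419.9, 136.6, 310.9]
ee_rot: [0.001, -0.077, 0.997, 0.0]
force: [-0.3, 0.7, 0.2]
grip_width: 0.003
grip_force: 0.0
```

```bash
python3 ang2.py; python3 - <<'E'
from h import *
im,d=ctrl.capture('side'); cv2.imwrite('pics/f.png',cv2.resize(im[100:480,140:480,::-1],None,fx=1.5,fy=1.5))
for q,z in [('pin',150),('cap',85),('beaker',0),('jar',0),('collar',0),('spatula',0)]:
    r=ctrl.place_of('side',q)
    if r: print(q,r[0]['conf'],unproj('side',r[0]['uv'],z=z).round(0))
E
```

```text
17.78 [419.9 136.6 310.9] [-0.3  0.7  0.2]
scene darkest deg [np.int64(74), np.int64(75), np.int64(76), np.int64(77), np.int64(78), np.int64(79)] [169. 169. 171. 172. 173. 175.] median 237.0
side darkest deg [np.int64(71), np.int64(72), np.int64(73), np.int64(74), np.int64(75), np.int64(76)] [104. 106. 110. 120. 128. 140.] median 241.0
pin 0.63 [597. 187. 150.]
cap 0.45 [570.  57.  85.]
beaker 0.7 [498. 362.  -0.]
jar 0.67 [ 496. -354.    0.]
collar 0.81 [ 632. -329.    0.]
spatula 0.9 [728. -43.   0.]
```

View pics/f.png

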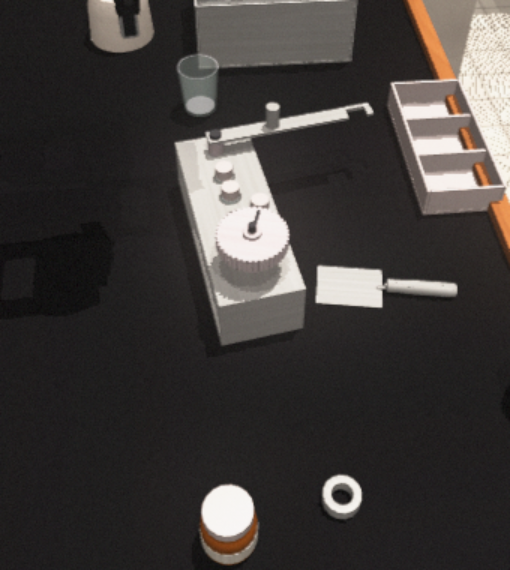

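The picture shows the bar swung square to the rack, with the pin at about (272,115). The vials are in place at (225,170) and (230,188), the cap is still at (260,200), and the arm is clear of everything.

```bash
python3 -c "
from rig import ctrl
print(ctrl.finish_job())"
```

```text
the job is handed in; nothing more can be done
None
```

The job is handed in, with no verdict returned: I rolled the wheel about 2.1 turns counterclockwise (13.2 rad, from its face line), pushed the bar to its stop, and left the arm clear, with the cap and bench items where they were and the vials in view upright.

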